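# Find the stamped parts crate and push it to the dispatch rail

### The job

One of the two grey parts crates on the bench has a ring-and-cross stamp under its base. With the fingertips tip both crates over to your right, each on to its right-hand wall with the underside facing left, so that you can see both undersides; then push the stamped one, still lying like that, on to the right until its rim lies squarely against the dark steel dispatch rail. Only push, never pick anything up; leave the unstamped crate lying short of the rail and do not disturb the tape roll, loupe and battery.

Things in the scene. Friction and masses are not known exactly. Their poses are not given: they have to be found in the camera images.
- crate_1: open grey plastic parts crate, 60 mm deep (x), 70 wide (y), 90 high, walls 4 mm, rubber feet, 0.22-0.37 kg, empty, loose; twin of crate_2 but for the stamp. Nearer or farther; starts upright, own x pointing to the robot's right (-y) within 0.2 rad, z to the open top. Origin: centre of the underside (panel recessed 3 mm). Tipped: on its +x wall, 60 mm high, rim facing right, underside facing left
- crate_2: twin of crate_1, same size and axes, the other of nearer and farther. Either crate, pushed to the right at 70 mm or more above the bench, tips over its right bottom edge and, pushed on at that height for up to about 70 mm, falls over; pushed lower than about 30 mm it slides instead
- crate_1_mid (a point): centre of crate_1's volume, 45 mm above its underside: 45 mm above the bench when upright, 30 mm when tipped, about 54 mm at most while tipping over an edge
- crate_2_mid (a point): the same point of crate_2
- crate_1_rim (a point): centre of crate_1's open mouth, in the plane of the rim, 90 mm from the underside along its z
- crate_2_rim (a point): the same point of crate_2
- stamp (a point): the stamp: a flat white ink ring of 46 mm outside diameter with a diagonal cross in it, in the middle of the underside of one of the two crates (the other underside is plain); the point is its centre. To be seen only when the crate has been tipped
- rail: the dispatch rail: a straight dark steel bar screwed to the bench to the right of the crates, running away from the robot, 280 mm long (its y), 12 mm deep, 14 mm high, turned at most 0.05 rad. Origin: middle of its left face at bench level; its x points to the right (-y), square to that face, which is the plane x = 0
- tape_roll: bystander: a black roll of tape lying flat, 58 mm across, 19 mm high, loose, left of the crates on the thin rubber mat; origin under its centre
- loupe: bystander: a black eye loupe, 39 mm across, 28 mm high, loose, to the right of the rail; origin under its centre
- battery_pack: bystander: a black flat camera battery, 53x35x11 mm, loose, left of the crates on the mat; origin under its centre
There are look-alikes about, which are no part of the job. Leave any blue or red look-alike of the crate_1 alone.

How it is judged:
By the outcome, as a careful person would: the job done as asked, in the order asked, and still so for the second after the job is handed in, with the robot touching nothing.
It also fails if it takes over 54 s, if anything falls off the work surface, if the arm or the gripper's body presses on something with over 40 N, if the wrist force passes 120 N, or if a joint passes its speed limit or range.

### The arm

A 6-joint arm with a two-finger parallel gripper is mounted at the origin on a cart in front of the work surface, level with it; the furniture and walls round the work are solid. World frame = base frame: x ahead of the robot, y to its left, z up, the work surface at z = 0. Lengths are in m, angles in rad, forces in N, time in s.
With the tool pointing down it reaches from about 0.375 to 0.9 m from the base axis. Payload 3.1 kg.
Tool frame: the origin (TCP) lies at the very end of the fingers, on their centre line; the grasp point (between the pads) lies 19 mm behind it; z points along the fingers, y is the line along which they close (so a half turn about z gives the same grasp; the last joint's range is limited). The gripper opens to 87 mm and grips with 3 to 60 N. Pads are 19 mm wide; open, the fingers measure 117 mm over their backs; the gripper's body (75 mm by 190 mm) begins 51 mm behind the grasp point.
Start: joints at [-1.433, 0.527, 1.433, -0, 1.181, -0.178], TCP at [0.194, -0.594, 0.223] pointing down, gripper open.
Joint ranges: [-3.08, 3.08], [-0.75, 2.2], [0.22, 2.44], [-1.43, 4.57], [0, 2.65], [-2.85, 2.85]. Speed limits (rad/s): [2.79, 2.79, 3.14, 3.14, 3.14, 3.14].

### API

Orientations are given as a unit quaternion [x, y, z, w].
In Python, from rig import status, viewer, robot gives the robot as it stands.
- The arm moves only by the tool arm_command, never from a script. Its arguments are lists of equal length, an entry for each row: "delta_rot": the turn, a rotation vector about the tool's x, y, z in degrees, a list of three; "delta_pos": the shift along the tool's x, y, z in m, a list of three; "gripper": the closure, from -1 (fully open) to 1 (shut). In form: {"delta_rot": [[rx, ry, rz], ...], "delta_pos": [[dx, dy, dz], ...], "gripper": [gripper, ...]}. A call has 1 to 12 rows; each row is the pose to reach, as a shift and turn from the pose commanded when the call began, along the tool's axes at that moment; what a row does not reach only later rows make up. A row lasts 1/12 s, in which the tool goes at most 41.7 mm and 7.16 degrees, less where a joint would pass 70% of its speed; a pose out of reach is approached as far as the arm can. A call with a gripper value outside its range is refused whole. The fingers move at their own pace and stop on an object; "grip_force" is the grip in N (left out, the last holds). Time passes only in rows, so rows that repeat a pose let the fingers close. It gives the time, the measured TCP pose, the force, the opening and the grip force at its end, in the units of the state.
- status.get_obs(): the state, without advancing time (a new reading comes with each control period).
- viewer.camera(name): name is "scene" or "top" or "wrist"; returns a dict with "pixels" (400x640x3 uint8, blue, green, red), "fx", "fy", "cx", "cy" (pixels), "pose" (4x4, takes a point from camera to world coordinates); the wrist camera has in their place "mount" (4x4, takes a point from camera to tool coordinates, whose origin is the TCP and whose axes are the flange's). Camera axes: x right, y down, z forward; pixel columns grow to the right and rows downward; lengths in m; the calibration is good to about 2 mm. The wrist camera is an equidistant fisheye: a pixel r from the principal point sees the ray r / f radians off the axis. A picture is of the moment at which its call begins: read the wrist's pose just before it. There is no depth.
- robot.hand_in(): hands the job in; it is judged then, once.
The state is a dict: "time": time; "q": joint angles; "joint_velocities": joint speeds; "joint_torque": joint torques, N m; "position": TCP position; "tool_rot": TCP orientation; "ft_force": force on the tool from outside, world axes, zero at the start; "moment": the same for the moment, N m; "grip_width": finger opening in m; "grip_force": force on a finger pad.
Only numpy, scipy, OpenCV 4.12 (cv2) and the standard library are available. Lean on these libraries where they do the work, as an engineer would, in place of code of your own. Each camera call takes 0.05 s, during which the arm holds its last target. There are 200 camera calls.

## Working session

There is one attempt and no reset: what is moved stays moved. The work goes in short steps, Python scripts to look and compute and a tool call to move; the robot and the scene stay as the last step left them, time stands still between calls to the robot, and variables do not carry over. Pictures are saved under pics/ and viewed, at most 10 in all, crops included, and the job is handed in when it is done.

Besides the shell and the picture viewer there is one more tool, called as name(argument=value, ...) on one line, values as JSON. arm_command: Moves the arm, as the interface text tells. Its arguments: {"type":"object","properties":{"delta_rot":{"type":"array","items":{"type":"array","items":{"type":"number"}}},"delta_pos":{"type":"array","items":{"type":"array","items":{"type":"number"}}},"gripper":{"type":"array","items":{"type":"number"}},"grip_force":{"type":"number"}},"required":["delta_rot","delta_pos","gripper"]}

```bash
mkdir -p pics; ls
python3 - <<'E'
from rig import status, viewer
import cv2, numpy as np
for n in ("scene","top"):
    c=viewer.camera(n); cv2.imwrite(f"pics/{n}0.png",c["pixels"]); print(n,c["fx"],c["cx"],c["cy"]); print(np.round(c["pose"],3).tolist())
o=status.get_obs(); print(o["position"],o["tool_rot"],o["grip_width"],o["time"])
E
```

```text
pics
scene 395.5278271979465 313.26125059601713 190.4432699231725
[[-0.902, -0.322, 0.287, 0.196], [-0.431, 0.656, -0.619, 0.864], [0.012, -0.682, -0.731, 0.886], [0.0, 0.0, 0.0, 1.0]]
top 438.97189752849255 321.8293781018669 197.97837837904007
[[0.007, -0.991, 0.133, 0.348], [-1.0, -0.006, 0.01, 0.202], [-0.009, -0.133, -0.991, 1.471], [0.0, 0.0, 0.0, 1.0]]
[ 0.19403289 -0.59343737  0.22166526] [ 9.87560686e-01  1.57235314e-01  1.42671900e-05 -9.73580309e-04] 0.08676681704706377 0.1
```

View pics/scene0.png

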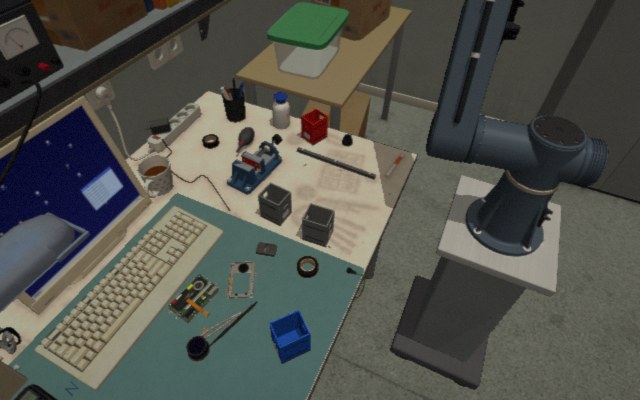

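View pics/top0.png

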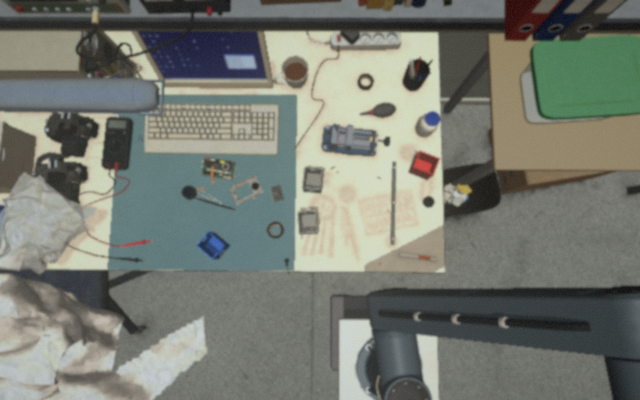

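The top view shows the crates at about (313,179) and (309,220), the rail along column ~393 (rows 163–243), the loupe at (428,202), the tape at (275,229) and the battery at (277,193). A blue vise stands at (350,140). Next I'll zoom in.

```bash
cat > h.py <<'E'
import numpy as np, cv2
from rig import viewer, status
def ray(c,px,z):
    P=np.array(c["pose"]); d=P[:3,:3]@np.array([(px[0]-c["cx"])/c["fx"],(px[1]-c["cy"])/c["fy"],1]); o=P[:3,3]
    return o+d*(z-o[2])/d[2]
def proj(c,p):
    P=np.array(c["pose"]); v=P[:3,:3].T@(np.array(p)-P[:3,3]); return np.array([c["cx"]+c["fx"]*v[0]/v[2],c["cy"]+c["fy"]*v[1]/v[2]])
E
python3 - <<'E'
from h import *
t=cv2.imread("pics/top0.png")[120:260,265:445]; s=cv2.imread("pics/scene0.png")[140:290,230:390]
cv2.imwrite("pics/z0.png",np.vstack([cv2.resize(t,(540,420)) if 0 else cv2.resize(t,None,fx=4.2,fy=4.2,interpolation=cv2.INTER_CUBIC)]))
print(t.shape)
E
```

```text
(140, 180, 3)
```

View pics/z0.png

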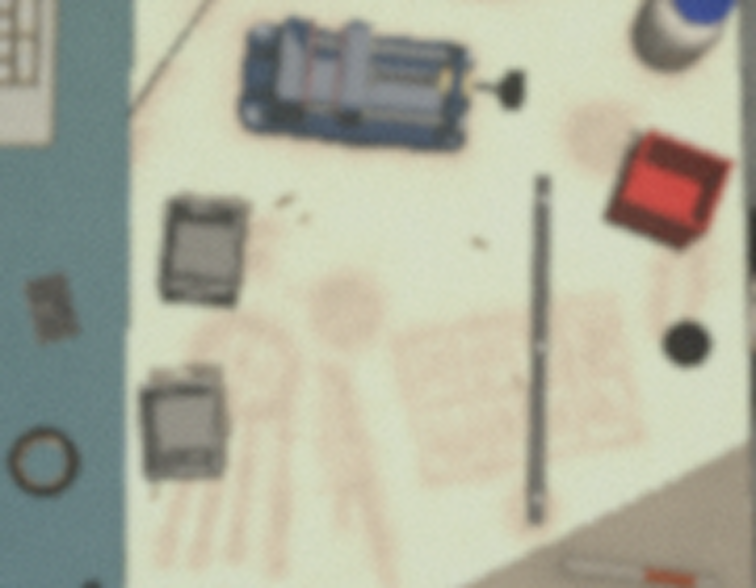

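The crop shows both crates clearly and the rail upright at crop column ~540. Next I'll measure the corners and cross-check them in the scene view.

Run:
```python
from h import *
c=viewer.camera("top"); s=viewer.camera("scene")
g=lambda p:(p[0]/4.2+265-.4,p[1]/4.2+120-.4)
for n,ps,z in [("far rim",[(167,200),(247,202),(238,305),(160,300)],.09),("near rim",[(142,382),(222,374),(225,478),(145,480)],.09),("rail top L",[(537,178),(529,522)],.014),("rail R",[(550,178),(542,522)],.014),("loupe",[(687,344)],.028),("tape",[(43,461)],.019),("batt",[(52,308)],.011),("vise LL,LR",[(245,130),(465,150)],.02)]:
    print(n,[np.round(ray(c,g(p),z)[:2],3).tolist() for p in ps])
im=c["pixels"].astype(int);hsv=cv2.cvtColor(c["pixels"],cv2.COLOR_BGR2HSV)
m=((im.max(2)<165)).astype(np.uint8)
n,l,st,ce=cv2.connectedComponentsWithStats(m)
for i in range(1,n):
    x,y,w,h,a=st[i]
    if a>50 and 297<x+w/2<435 and 120<y<260:
        pts=np.argwhere(l==i)[:,::-1].astype(np.float32); print(st[i],ce[i],cv2.minAreaRect(pts))
im=s["pixels"][170:260,245:350]; cv2.imwrite("pics/z1.png",cv2.resize(im,None,fx=6,fy=6,interpolation=cv2.INTER_CUBIC))
```

```text
far rim [[0.632, 0.272], [0.631, 0.211], [0.552, 0.217], [0.555, 0.276]]
near rim [[0.493, 0.289], [0.499, 0.229], [0.421, 0.226], [0.419, 0.286]]
rail top L [[0.668, -0.022], [0.392, -0.012]]
rail R [[0.668, -0.032], [0.392, -0.022]]
loupe [[0.532, -0.136]]
tape [[0.437, 0.371]]
batt [[0.56, 0.367]]
vise LL,LR [[0.705, 0.213], [0.689, 0.037]]
[ 321  124   57   33 1508] [348.81167109 140.48408488] ((349.01220703125, 139.89024353027344), (54.99490737915039, 30.037376403808594), 6.34019136428833)
[378 137  12   9  67] [385.32835821 140.94029851] ((383.5, 141.0), (8.0, 11.0), 90.0)
[409 151  30  29 440] [423.04318182 165.02045455] ((422.6781005859375, 165.1917724609375), (24.57863998413086, 24.461599349975586), 20.556041717529297)
[390 162   6  83 351] [392.79487179 204.04558405] ((392.79083251953125, 202.99513244628906), (4.2779130935668945, 82.07083129882812), 1.3322197198867798)
[302 166  22  28 510] [312.87843137 179.32352941] ((312.7926940917969, 179.36585998535156), (19.988109588623047, 26.17227554321289), 6.340191841125488)
[422 196  13  12 115] [428.04347826 201.32173913] ((427.90008544921875, 201.2000274658203), (11.627553939819336, 11.180339813232422), 26.56505012512207)
[298 207  22  28 520] [308.40961538 220.875     ] ((308.4188232421875, 220.36294555664062), (26.432655334472656, 21.302867889404297), 85.91438293457031)
```

View pics/z1.png

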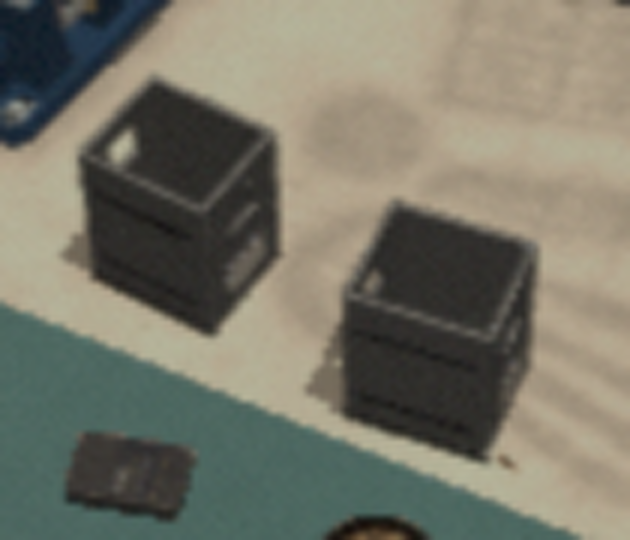

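Run:
```python
from h import *
s=viewer.camera("scene")
g=lambda p:((p[0]+.5)/6+245-.5,(p[1]+.5)/6+170-.5)
for n,ps,z in [("far rim",[(155,80),(275,132),(205,208),(83,155)],.09),("near rim",[(398,205),(535,245),(495,330),(348,292)],.09),("far bot",[(93,275),(213,333),(278,258)],.0),("near bot",[(345,415),(488,460),(530,375)],.0)]:
    r=np.array([ray(s,g(p),z)[:2] for p in ps]); print(n,np.round(r,3).tolist(),r.mean(0))
    if z>0:
        e=(r[0]+r[1]-r[2]-r[3]); print(np.degrees(np.arctan2(e[0],-e[1])), np.linalg.norm(e)/2, np.linalg.norm(r[1]+r[2]-r[0]-r[3])/2)
```

```text
far rim [[0.629, 0.217], [0.563, 0.221], [0.569, 0.276], [0.634, 0.272]] [0.59884955 0.24648233]
-6.260002562209962 0.05528866535334086 0.06541941167413876
near rim [[0.493, 0.236], [0.429, 0.231], [0.426, 0.282], [0.491, 0.291]] [0.45973355 0.25991489]
3.1937494507654383 0.05259593803148805 0.06513296617187596
far bot [[0.639, 0.27], [0.57, 0.276], [0.564, 0.222]] [0.59125978 0.25602495]
near bot [[0.493, 0.291], [0.424, 0.285], [0.426, 0.233]] [0.44764626 0.26967793]
```

Both views agree:

| Item | Measured |
|---|---|
| Near crate | centre (0.459, 0.259), yawed about +3.5° |
| Far crate | centre (0.597, 0.246), yawed about −5.5° |
| Rail left face | (0.392, −0.012) to (0.668, −0.022), about −2.1° |

I'll set the two fingertips about 60 mm apart along the crate face and approach.

arm_command(delta_rot=[[0,0,-75.4],[0,0,-75.4],[0,0,-75.4],[0,0,-75.4],[0,0,-75.4],[0,0,-75.4],[0,0,-75.4],[0,0,-75.4],[0,0,-75.4],[0,0,-75.4],[0,0,-75.4],[0,0,-75.4]], delta_pos=[[0.444,-0.374,0],[0.444,-0.374,0],[0.444,-0.374,0],[0.444,-0.374,0],[0.444,-0.374,0],[0.444,-0.374,0],[0.444,-0.374,0],[0.444,-0.374,0],[0.444,-0.374,0],[0.444,-0.374,0],[0.444,-0.374,0],[0.444,-0.374,0]], gripper=[0.3,0.3,0.3,0.3,0.3,0.3,0.3,0.3,0.3,0.3,0.3,0.3])

```text
time: 1.25
position: [0.4583, -0.1673, 0.2228]
tool_rot: [0.684, 0.729, 0.0, 0.0]
ft_force: [0.9, -0.2, 0.5]
grip_width: 0.0308
grip_force: 0.0
```

```bash
cat >> h.py <<'E'
from scipy.spatial.transform import Rotation as R
def delta(target,ang):
    "world target and tool-x world angle (deg) -> delta_pos, tool z turn"
    o=status.get_obs(); M=R.from_quat(o["tool_rot"]).as_matrix(); a=np.degrees(np.arctan2(M[1,0],M[0,0]))
    print("t",round(o["time"],2),"at",np.round(o["position"],4),"ang",round(a,2),"w",round(o["grip_width"],4),"F",np.round(o["ft_force"],1),"q",np.round(o["q"],2))
    print("dpos",np.round(M.T@(np.array(target)-o["position"]),4),"rz",round(-(ang-a),2))
E
python3 -c "
from h import *
delta([.457,.325,.2],93.5)"
```

```text
t 1.25 at [ 0.4583 -0.1673  0.2228] ang 93.62 w 0.0308 F [ 0.9 -0.2  0.5] q [-0.58  0.34  1.77 -0.    1.03 -0.64]
dpos [0.4914 0.0297 0.0226] rz 0.12
```

arm_command(delta_rot=[[0,0,0],[0,0,0],[0,0,0],[0,0,0],[0,0,0],[0,0,0],[0,0,0],[0,0,0],[0,0,0],[0,0,0],[0,0,0],[0,0,0]], delta_pos=[[0.49,0.03,0.02],[0.49,0.03,0.02],[0.49,0.03,0.02],[0.49,0.03,0.02],[0.49,0.03,0.02],[0.49,0.03,0.02],[0.49,0.03,0.02],[0.49,0.03,0.02],[0.49,0.03,0.02],[0.49,0.03,0.02],[0.49,0.03,0.02],[0.49,0.03,0.02]], gripper=[0.3,0.3,0.3,0.3,0.3,0.3,0.3,0.3,0.3,0.3,0.3,0.3])

```text
time: 2.25
position: [0.4572, 0.325, 0.2025]
tool_rot: [0.685, 0.729, 0.0, -0.0]
ft_force: [1.5, -0.5, 0.4]
grip_width: 0.0304
grip_force: 0.0
```

arm_command(delta_rot=[[0,0,0],[0,0,0],[0,0,0]], delta_pos=[[0,0,0],[0,0,0],[0,0,0]], gripper=[0.3,0.3,0.3])

```text
time: 2.5
position: [0.4572, 0.3213, 0.2023]
tool_rot: [0.685, 0.729, -0.001, 0.0]
ft_force: [0.1, -0.1, -0.5]
grip_width: 0.0305
grip_force: 0.0
```

```bash
python3 -c "
from h import *
delta([.457,.325,.077],93.5)"
```

```text
t 2.5 at [0.4572 0.3213 0.2023] ang 93.53 w 0.0305 F [ 0.1 -0.1 -0.5] q [ 0.41  0.46  1.62 -0.    1.06  0.35]
dpos [0.0038 0.0002 0.1253] rz 0.03
```

arm_command(delta_rot=[[0,0,0],[0,0,0],[0,0,0],[0,0,0],[0,0,0],[0,0,0],[0,0,0]], delta_pos=[[0.004,0,0.03],[0.004,0,0.065],[0.004,0,0.1],[0.004,0,0.125],[0,0,0.125],[-0.008,0,0.125],[-0.016,0,0.125]], gripper=[0.3,0.3,0.3,0.3,0.3,0.3,0.3])

```text
time: 3.08
position: [0.4598, 0.3046, 0.0788]
tool_rot: [0.686, 0.728, 0.001, 0.001]
ft_force: [0.9, 0.3, 0.6]
grip_width: 0.0307
grip_force: 0.0
```

arm_command(delta_rot=[[0,0,0],[0,0,0],[0,0,0],[0,0,0],[0,0,0],[0,0,0],[0,0,0],[0,0,0],[0,0,0],[0,0,0],[0,0,0],[0,0,0]], delta_pos=[[-0.005,0,0],[-0.01,0,0],[-0.015,0,0],[-0.02,0,0],[-0.025,0,0],[-0.03,0,0],[-0.035,0,0],[-0.04,0,0],[-0.045,0,0],[-0.05,0,0],[-0.055,0,0],[-0.055,0,0]], gripper=[0.3,0.3,0.3,0.3,0.3,0.3,0.3,0.3,0.3,0.3,0.3,0.3])

```text
time: 4.08
position: [0.4609, 0.2494, 0.0769]
tool_rot: [0.686, 0.728, -0.002, -0.001]
ft_force: [0.5, -1.1, 0.1]
grip_width: 0.0303
grip_force: 0.0
```

```bash
python3 -c "
from h import *
delta([.457,.325,.077],93.5)
s=viewer.camera('scene');cv2.imwrite('pics/s1.png',cv2.resize(s['pixels'][130:290,220:400],None,fx=3.5,fy=3.5,interpolation=cv2.INTER_CUBIC))"
```

```text
t 4.08 at [0.4609 0.2494 0.0769] ang 93.45 w 0.0303 F [ 0.5 -1.1  0.1] q [ 0.28  0.62  1.8  -0.    0.72  0.22]
dpos [ 0.0757  0.0006 -0.0002] rz -0.05
```

View pics/s1.png

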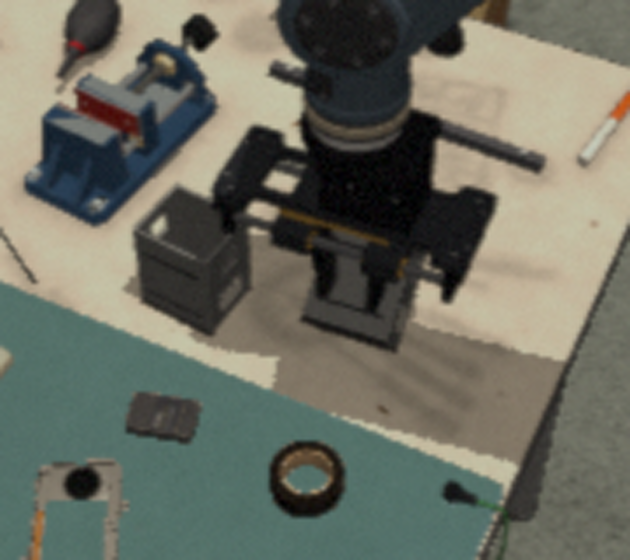

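The near crate is tilting under the fingers and the far crate is untouched. I'll push on.

arm_command(delta_rot=[[0,0,0],[0,0,0],[0,0,0],[0,0,0],[0,0,0],[0,0,0],[0,0,0],[0,0,0],[0,0,0],[0,0,0],[0,0,0],[0,0,0]], delta_pos=[[-0.004,0,0],[-0.008,0,0],[-0.012,0,0],[-0.016,0,0],[-0.02,0,0],[-0.024,0,0],[-0.028,0,0],[-0.028,0,0],[-0.028,0,0],[-0.028,0,-0.03],[-0.028,0,-0.06],[-0.028,0,-0.1]], gripper=[0.3,0.3,0.3,0.3,0.3,0.3,0.3,0.3,0.3,0.3,0.3,0.3])

```text
time: 5.13
position: [0.4619, 0.2226, 0.1767]
tool_rot: [0.685, 0.728, -0.002, -0.002]
ft_force: [1.0, 0.4, 0.1]
grip_width: 0.0304
grip_force: 0.0
```

```bash
python3 -c "
from h import *
delta([.602,.315,.177],84.5)
s=viewer.camera('scene');cv2.imwrite('pics/s2.png',cv2.resize(s['pixels'][130:290,220:400],None,fx=3.5,fy=3.5,interpolation=cv2.INTER_CUBIC))"
```

```text
t 5.13 at [0.4619 0.2226 0.1767] ang 93.49 w 0.0304 F [1.  0.4 0.1] q [0.23 0.44 1.76 0.   0.95 0.17]
dpos [ 0.0836  0.1454 -0.0012] rz 8.99
```

View pics/s2.png

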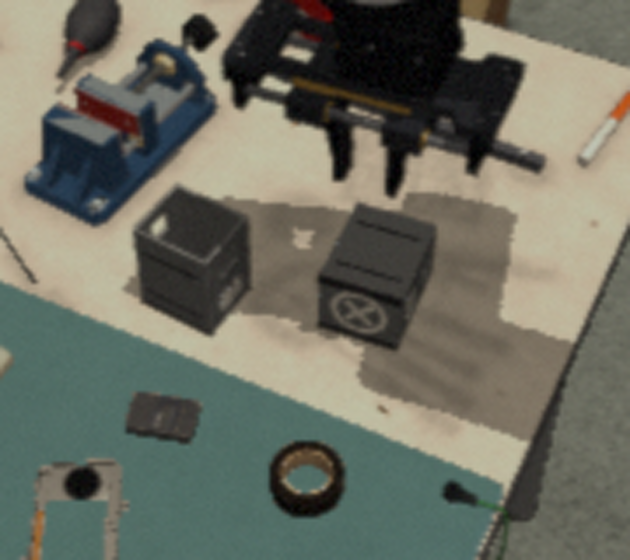

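The near crate carries the stamp, at crop (359,312), and lies tipped. Now the far crate.

arm_command(delta_rot=[[0,0,9],[0,0,9],[0,0,9],[0,0,9],[0,0,9],[0,0,9],[0,0,9],[0,0,9]], delta_pos=[[0.084,0.145,0],[0.084,0.145,0],[0.084,0.145,0],[0.084,0.145,0],[0.084,0.145,0],[0.084,0.145,0],[0.084,0.145,0],[0.084,0.145,0]], gripper=[0.3,0.3,0.3,0.3,0.3,0.3,0.3,0.3])

```text
time: 5.85
position: [0.6016, 0.315, 0.177]
tool_rot: [0.74, 0.672, -0.001, -0.001]
ft_force: [-0.7, 0.2, -0.3]
grip_width: 0.0305
grip_force: 0.0
```

arm_command(delta_rot=[[0,0,0],[0,0,0],[0,0,0],[0,0,0],[0,0,0],[0,0,0],[0,0,0]], delta_pos=[[0,0,0.03],[0,0,0.065],[0,0,0.1],[0,0,0.1],[0,0,0.1],[-0.008,0,0.1],[-0.016,0,0.1]], gripper=[0.3,0.3,0.3,0.3,0.3,0.3,0.3])

```text
time: 6.43
position: [0.6034, 0.2999, 0.0806]
tool_rot: [0.74, 0.673, 0.002, 0.001]
ft_force: [-0.1, -0.4, 0.8]
grip_width: 0.0304
grip_force: 0.0
```

```bash
python3 -c "
from h import *
delta([.597,.205,.077],84.5)"
```

```text
t 6.43 at [0.6034 0.2999 0.0806] ang 84.54 w 0.0304 F [-0.1 -0.4  0.8] q [ 0.3   0.76  1.41 -0.    0.97  0.39]
dpos [-0.0951  0.0026  0.0034] rz 0.04
```

arm_command(delta_rot=[[0,0,0],[0,0,0],[0,0,0],[0,0,0],[0,0,0],[0,0,0],[0,0,0],[0,0,0],[0,0,0],[0,0,0],[0,0,0],[0,0,0]], delta_pos=[[-0.005,0,0.003],[-0.01,0,0.003],[-0.015,0,0.003],[-0.02,0,0.003],[-0.025,0,0.003],[-0.03,0,0.003],[-0.035,0,0.003],[-0.04,0,0.003],[-0.045,0,0.003],[-0.05,0,0.003],[-0.055,0,0.003],[-0.06,0,0.003]], gripper=[0.3,0.3,0.3,0.3,0.3,0.3,0.3,0.3,0.3,0.3,0.3,0.3])

```text
time: 7.43
position: [0.5962, 0.239, 0.075]
tool_rot: [0.74, 0.673, -0.0, 0.001]
ft_force: [0.6, 1.3, 3.2]
grip_width: 0.0303
grip_force: 1.4
```

arm_command(delta_rot=[[0,0,0],[0,0,0],[0,0,0],[0,0,0],[0,0,0],[0,0,0],[0,0,0],[0,0,0],[0,0,0],[0,0,0],[0,0,0],[0,0,0]], delta_pos=[[-0.004,0,0],[-0.008,0,0],[-0.012,0,0],[-0.016,0,0],[-0.02,0,0],[-0.024,0,0],[-0.028,0,0],[-0.031,0,0],[-0.031,0,0],[-0.031,0,-0.03],[-0.031,0,-0.06],[-0.031,0,-0.1]], gripper=[0.3,0.3,0.3,0.3,0.3,0.3,0.3,0.3,0.3,0.3,0.3,0.3])

```text
time: 8.43
position: [0.5912, 0.2088, 0.1732]
tool_rot: [0.74, 0.672, -0.003, -0.002]
ft_force: [0.4, -0.6, -0.6]
grip_width: 0.0304
grip_force: 0.0
```

```bash
python3 -c "
from h import *
delta([.46,.29,.177],90)
s=viewer.camera('scene');cv2.imwrite('pics/s3.png',cv2.resize(s['pixels'][130:290,220:400],None,fx=4,fy=3.75,interpolation=cv2.INTER_CUBIC))"
```

```text
t 8.43 at [0.5912 0.2088 0.1732] ang 84.49 w 0.0304 F [ 0.4 -0.6 -0.6] q [0.16 0.59 1.47 0.   1.09 0.26]
dpos [ 0.0682 -0.1384 -0.0031] rz -5.51
```

View pics/s3.png

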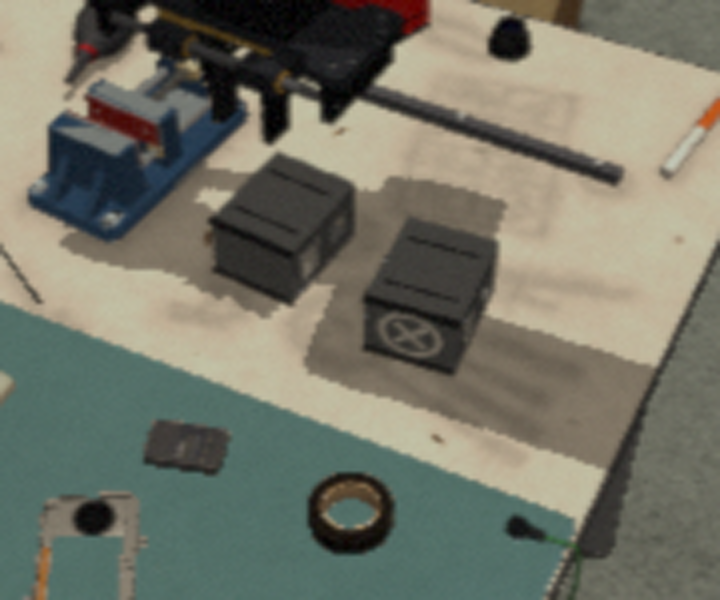

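Both crates lie tipped: the far underside is plain and the stamp sits at crop (410,334). Next I'll measure the lying poses.

Run:
```python
from h import *
s=viewer.camera("scene")
g=lambda p:((p[0]+.5)/4+220-.5,(p[1]+.5)/3.75+130-.5)
for n,ps,z in [("st top",[(364,294),(463,320),(497,242),(411,217)],.06),("st bot",[(365,348),(452,373)],.0),("far top",[(213,221),(298,254),(355,182),(280,153)],.06),("far bot",[(215,270),(293,303)],0),("stamp",[(410,334)],.03)]:
    print(n,np.round([ray(s,g(p),z)[:2] for p in ps],3).tolist())
```

```text
st top [[0.498, 0.227], [0.428, 0.22], [0.436, 0.139], [0.502, 0.142]]
st bot [[0.496, 0.229], [0.431, 0.224]]
far top [[0.627, 0.209], [0.557, 0.212], [0.555, 0.126], [0.619, 0.122]]
far bot [[0.631, 0.207], [0.563, 0.212]]
stamp [[0.464, 0.225]]
```

```bash
python3 -c "
from h import *
delta([.464,.262,.173],94)"
```

```text
t 8.53 at [0.5979 0.2103 0.1816] ang 84.51 w 0.0302 F [1.8 0.3 0.2] q [0.16 0.58 1.46 0.   1.09 0.26]
dpos [ 0.0386 -0.1383  0.0068] rz -9.49
```

arm_command(delta_rot=[[0,0,-9.5],[0,0,-9.5],[0,0,-9.5],[0,0,-9.5],[0,0,-9.5],[0,0,-9.5],[0,0,-9.5]], delta_pos=[[0.041,-0.132,0],[0.041,-0.132,0],[0.041,-0.132,0],[0.041,-0.132,0],[0.041,-0.132,0],[0.041,-0.132,0],[0.041,-0.132,0]], gripper=[0.3,0.3,0.3,0.3,0.3,0.3,0.3])

```text
time: 9.12
position: [0.4676, 0.2627, 0.1748]
tool_rot: [0.682, 0.731, 0.001, 0.001]
ft_force: [0.7, 0.7, 0.4]
grip_width: 0.0305
grip_force: 0.0
```

```bash
python3 -c "
from h import *
delta([.464,.262,.016],94)"
```

```text
t 9.12 at [0.4676 0.2627 0.1748] ang 93.98 w 0.0305 F [0.7 0.7 0.4] q [ 0.3   0.47  1.71 -0.    0.96  0.23]
dpos [-0.0005 -0.0041  0.1588] rz -0.02
```

arm_command(delta_rot=[[0,0,0],[0,0,0],[0,0,0],[0,0,0],[0,0,0],[0,0,0],[0,0,0],[0,0,0],[0,0,0]], delta_pos=[[0,-0.004,0.03],[0,-0.004,0.06],[0,-0.004,0.09],[0,-0.004,0.12],[0,-0.004,0.135],[0,-0.004,0.145],[0,-0.004,0.15],[0,-0.004,0.155],[0,-0.004,0.155]], gripper=[0.3,0.3,0.3,0.3,0.3,0.3,0.3,0.3,0.3])

```text
time: 9.87
position: [0.4625, 0.2622, 0.0193]
tool_rot: [0.682, 0.731, 0.0, 0.0]
ft_force: [0.3, 0.1, -0.6]
grip_width: 0.0305
grip_force: 0.0
```

```bash
python3 -c "
from h import *
delta([.464,.115,.017],87.9)"
```

```text
t 9.87 at [0.4625 0.2622 0.0193] ang 93.96 w 0.0305 F [ 0.3  0.1 -0.6] q [ 0.31  0.73  1.81 -0.    0.6   0.24]
dpos [-0.147  -0.0087  0.0023] rz 6.06
```

arm_command(delta_rot=[[0,0,0],[0,0,0],[0,0,0],[0,0,0],[0,0,0],[0,0,0],[0,0,0.5],[0,0,1],[0,0,1.5],[0,0,2],[0,0,2.5],[0,0,3]], delta_pos=[[-0.008,0,0.002],[-0.016,-0.001,0.002],[-0.021,-0.001,0.002],[-0.026,-0.001,0.002],[-0.031,-0.002,0.002],[-0.037,-0.002,0.002],[-0.043,-0.003,0.002],[-0.049,-0.003,0.002],[-0.055,-0.003,0.002],[-0.061,-0.004,0.002],[-0.067,-0.004,0.002],[-0.073,-0.004,0.002]], gripper=[0.3,0.3,0.3,0.3,0.3,0.3,0.3,0.3,0.3,0.3,0.3,0.3])

```text
time: 10.87
position: [0.4634, 0.1892, 0.0181]
tool_rot: [0.701, 0.713, 0.001, 0.0]
ft_force: [0.8, 5.3, 5.3]
grip_width: 0.0305
grip_force: 2.7
```

```bash
python3 -c "
from h import *
delta([.462,.115,.017],87.9)"
```

```text
t 10.87 at [0.4634 0.1892 0.0181] ang 90.93 w 0.0305 F [0.8 5.3 5.3] q [0.16 0.71 1.89 0.   0.53 0.15]
dpos [-0.0742 -0.0026  0.001 ] rz 3.03
```

arm_command(delta_rot=[[0,0,0.5],[0,0,1],[0,0,1.5],[0,0,2],[0,0,2.5],[0,0,3],[0,0,3],[0,0,3],[0,0,3],[0,0,3],[0,0,3],[0,0,3]], delta_pos=[[-0.006,0,0],[-0.012,0,0],[-0.018,-0.001,0],[-0.024,-0.001,0],[-0.03,-0.001,0],[-0.036,-0.001,0],[-0.042,-0.001,0],[-0.048,-0.002,0],[-0.054,-0.002,0],[-0.06,-0.002,0],[-0.066,-0.002,0],[-0.072,-0.003,0]], gripper=[0.3,0.3,0.3,0.3,0.3,0.3,0.3,0.3,0.3,0.3,0.3,0.3])

```text
time: 11.87
position: [0.4613, 0.117, 0.018]
tool_rot: [0.72, 0.694, 0.001, 0.0]
ft_force: [0.4, 5.3, 4.4]
grip_width: 0.0302
grip_force: 2.6
```

```bash
python3 -c "
from h import *
delta([.461,.09,.017],87.9)
for n in ('scene','top'):
  s=viewer.camera(n);cv2.imwrite('pics/%s4.png'%n,s['pixels'])
a=cv2.imread('pics/scene4.png')[130:290,220:400];b=cv2.imread('pics/top4.png')[120:260,265:445]
cv2.imwrite('pics/z4.png',cv2.resize(a,None,fx=4,fy=3.7,interpolation=cv2.INTER_CUBIC))"
```

```text
t 11.87 at [0.4613 0.117  0.018 ] ang 87.96 w 0.0302 F [0.4 5.3 4.4] q [0.01 0.7  1.95 0.   0.49 0.05]
dpos [-0.027   0.0007  0.001 ] rz 0.06
```

View pics/z4.png

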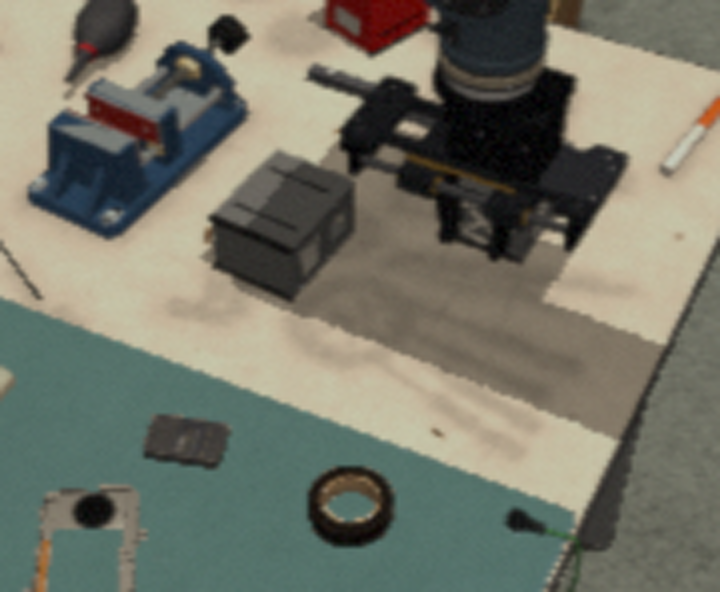

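The stamped crate slides square ahead of the fingers (stamp glimpsed between them at ~(475,228)). I'm closing in on the rail in small steps.

arm_command(delta_rot=[[0,0,0],[0,0,0],[0,0,0],[0,0,0],[0,0,0],[0,0,0],[0,0,0]], delta_pos=[[-0.004,0,0],[-0.008,0,0],[-0.012,0,0],[-0.016,0,0],[-0.02,0,0],[-0.024,0,0],[-0.026,0,0]], gripper=[0.3,0.3,0.3,0.3,0.3,0.3,0.3])

```text
time: 12.55
position: [0.46, 0.0907, 0.0175]
tool_rot: [0.72, 0.694, -0.0, -0.0]
ft_force: [-0.2, 4.8, 2.5]
grip_width: 0.03
grip_force: 1.9
```

arm_command(delta_rot=[[0,0,0],[0,0,0],[0,0,0]], delta_pos=[[-0.001,0,0],[-0.002,0,0],[-0.003,0,0]], gripper=[0.3,0.3,0.3])

```text
time: 12.8
position: [0.4599, 0.0883, 0.0175]
tool_rot: [0.719, 0.695, 0.0, -0.0]
ft_force: [1.4, 8.2, 3.5]
grip_width: 0.03
grip_force: 4.4
```

arm_command(delta_rot=[[0,0,0],[0,0,0],[0,0,0]], delta_pos=[[-0.001,0,0],[-0.002,0,0],[-0.002,0,0]], gripper=[0.3,0.3,0.3])

```text
time: 13.05
position: [0.46, 0.0879, 0.018]
tool_rot: [0.72, 0.694, 0.001, -0.0]
ft_force: [0.9, 14.2, 5.2]
grip_width: 0.0306
grip_force: 7.0
```

Force is rising with no advance, so the rim has met the rail. One more small press to seat it, then I'll back off and look.

arm_command(delta_rot=[[0,0,0],[0,0,0],[0,0,0]], delta_pos=[[-0.001,0,0],[-0.002,0,0],[-0.002,0,0]], gripper=[0.3,0.3,0.3])

```text
time: 13.3
position: [0.46, 0.0874, 0.0185]
tool_rot: [0.72, 0.694, 0.002, -0.001]
ft_force: [0.9, 22.8, 11.4]
grip_width: 0.0304
grip_force: 11.5
```

arm_command(delta_rot=[[0,0,0],[0,0,0],[0,0,0],[0,0,0],[0,0,0],[0,0,0],[0,0,0],[0,0,0],[0,0,0],[0,0,0],[0,0,0],[0,0,0]], delta_pos=[[0.003,0,0],[0.008,0,0],[0.015,0,0],[0.03,0,0],[0.045,0,0],[0.06,0,-0.03],[0.08,0,-0.06],[0.11,0,-0.09],[0.14,0,-0.12],[0.17,0,-0.15],[0.17,0,-0.18],[0.17,0,-0.2]], gripper=[0.3,0.3,0.3,0.3,0.3,0.3,0.3,0.3,0.3,0.3,0.3,0.3])

```text
time: 14.3
position: [0.4666, 0.2561, 0.2204]
tool_rot: [0.718, 0.696, 0.002, 0.001]
ft_force: [0.4, -0.8, -0.6]
grip_width: 0.0306
grip_force: 0.0
```

```bash
python3 -c "
from h import *
for n in ('scene','top'):
  s=viewer.camera(n);cv2.imwrite('pics/%s5.png'%n,s['pixels'])
a=cv2.imread('pics/scene5.png')[140:240,270:390];b=cv2.imread('pics/top5.png')[150:250,300:430]
f=lambda i,k:cv2.resize(i,None,fx=k,fy=k,interpolation=cv2.INTER_CUBIC)
a=f(a,3.25);b=f(b,3);b=cv2.copyMakeBorder(b,0,a.shape[0]-b.shape[0],0,0,0)
print(a.shape)
cv2.imwrite('pics/z5.png',np.hstack([a,b]))"
```

```text
(325, 390, 3)
```

View pics/z5.png

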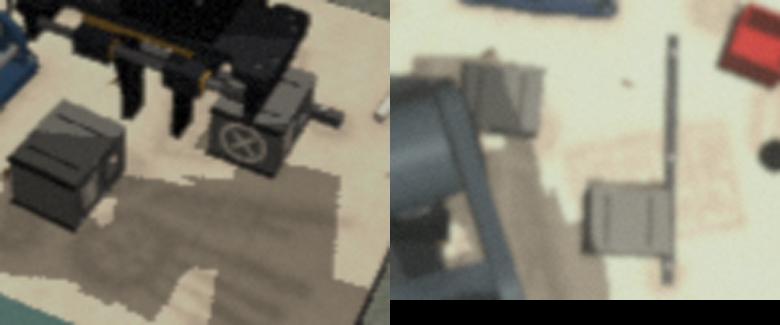

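The stamped crate lies with its rim at the rail (top crop ~(668,218)) and the far crate lies well short of it. Next, a numeric check of squareness.

Run:
```python
from h import *
c=viewer.camera("top"); im=cv2.GaussianBlur(c["pixels"].max(2).astype(float),(0,0),.7)
def edge(row,x0,x1):  # strongest falling edge, subpixel
    r=np.convolve(im[row,x0:x1],[.5,0,-.5],"same")[1:-1]; k=r[1:-1].argmax()+1
    a,b,d=r[k-1:k+2]; return x0+1+k+.5*(a-d)/(a-2*b+d)
for n,rows,x0,x1,z in [("crate L",range(213,232),358,372,.03),("rail L above",range(165,208),384,398,.014)]:
    p=np.array([ray(c,(edge(r,x0,x1),r),z)[:2] for r in rows]); 
    k=np.polyfit(p[:,0],p[:,1],1); res=p[:,1]-np.polyval(k,p[:,0]); ok=abs(res)<.003
    k=np.polyfit(p[ok,0],p[ok,1],1); print(n,ok.sum(),"slope deg",np.degrees(np.arctan(k[0])),"y@.46",np.polyval(k,.46),"rms",res[ok].std())
print(c["pixels"][215:230:5,385:396].max(2))
```

```text
crate L 19 slope deg -1.0227040203390847 y@.46 0.06686148190992366 rms 0.000585898185223958
rail L above 43 slope deg -1.9206966682587658 y@.46 -0.025771748598630698 rms 0.0003866183168131319
[[144 137 140 145 147 151 146 143 133 151 185]
 [140 129 131 144 149 152 148 145 135 149 184]
 [142 131 135 145 152 148 148 147 135 151 184]]
```

Run:
```python
from h import *
c=viewer.camera("top"); im=cv2.GaussianBlur(c["pixels"].max(2).astype(float),(0,0),.7)
def edge(row,x0,x1,s):
    r=s*np.convolve(im[row,x0:x1],[-.5,0,.5],"same")[1:-1]; k=r[1:-1].argmax()+1
    a,b,d=r[k-1:k+2]; return x0+1+k+.5*(a-d)/(a-2*b+d)
for n,rows,x0,x1,z,s in [("crate L",range(213,233),356,375,.06,1),("rail L above",range(165,208),384,398,.014,1),("rail R beside crate",range(213,233),390,400,.014,-1),("rail R above",range(165,208),390,400,.014,-1)]:
    p=np.array([ray(c,(edge(r,x0,x1,s),r),z)[:2] for r in rows]); 
    k=np.polyfit(p[:,0],p[:,1],1); res=p[:,1]-np.polyval(k,p[:,0]); ok=abs(res)<.003
    k=np.polyfit(p[ok,0],p[ok,1],1); print(n,ok.sum(),"deg",np.degrees(np.arctan(k[0])),"y@.46",np.polyval(k,.46),"rms",res[ok].std())
# scene: top-face corner check via far/near edges of crate in top view columns
def vedge(col,y0,y1,s):
    r=s*np.convolve(im[y0:y1,col],[-.5,0,.5],"same")[1:-1]; k=r[1:-1].argmax()+1
    a,b,d=r[k-1:k+2]; return y0+1+k+.5*(a-d)/(a-2*b+d)
for n,y0,y1,s in [("far side",203,218,1),("near side",226,243,-1)]:
    p=np.array([ray(c,(q,vedge(q,y0,y1,s)),.06)[:2] for q in range(370,389)])
    k=np.polyfit(p[:,1],p[:,0],1); print(n,"deg",-np.degrees(np.arctan(k[0])),"x@.03",np.polyval(k,.03),"rms",(p[:,0]-np.polyval(k,p[:,1])).std())
```

```text
crate L 20 deg -3.090707250176899 y@.46 0.08127993613512932 rms 0.0005140736326161008
rail L above 43 deg -2.1219788269723154 y@.46 -0.011469272573733756 rms 0.0003718876095166589
rail R beside crate 20 deg -0.8670371662193427 y@.46 -0.026510216262479253 rms 0.00025969632027268404
rail R above 43 deg -1.8530747206741982 y@.46 -0.025984409551298535 rms 0.00039458440204443606
far side deg -1.4347578808404884 x@.03 0.49888787851552124 rms 0.0005789660538730497
near side deg -2.3574846229518616 x@.03 0.41776872282669475 rms 0.0003568923557678318
```

The crate's angle (about −2.3° on average) matches the rail (−2.1°). I'll give it one centred press with closed fingers so that any residual skew seats flush.

```bash
python3 -c "
from h import *
delta([.460,.12,.016],87.9)"
```

```text
t 14.5 at [0.4654 0.2539 0.2174] ang 88.0 w 0.0305 F [ 0.1 -0.8 -0.3] q [ 0.29  0.41  1.68 -0.    1.06  0.32]
dpos [-0.1339 -0.0008  0.2015] rz 0.1
```

arm_command(delta_rot=[[0,0,0],[0,0,0],[0,0,0],[0,0,0],[0,0,0],[0,0,0],[0,0,0],[0,0,0],[0,0,0],[0,0,0],[0,0,0],[0,0,0]], delta_pos=[[-0.03,0,0.04],[-0.06,0,0.07],[-0.08,0,0.1],[-0.1,0,0.13],[-0.11,0,0.16],[-0.12,0,0.18],[-0.125,0,0.19],[-0.13,0,0.2],[-0.134,0,0.2],[-0.14,0,0.2],[-0.147,0,0.2],[-0.154,0,0.2]], gripper=[1,1,1,1,1,1,1,1,1,1,1,1])

```text
time: 15.5
position: [0.4603, 0.0997, 0.0178]
tool_rot: [0.719, 0.695, 0.0, 0.0]
ft_force: [0.1, 0.3, 0.5]
grip_width: 0.0007
grip_force: 0.0
```

arm_command(delta_rot=[[0,0,0],[0,0,0],[0,0,0],[0,0,0],[0,0,0],[0,0,0],[0,0,0],[0,0,0]], delta_pos=[[-0.003,0,0],[-0.006,0,0],[-0.009,0,0],[-0.01,0,0],[-0.011,0,0],[-0.012,0,0],[-0.013,0,0],[-0.013,0,0]], gripper=[1,1,1,1,1,1,1,1])

```text
time: 16.17
position: [0.4601, 0.0883, 0.0178]
tool_rot: [0.72, 0.694, 0.001, -0.0]
ft_force: [0.3, 6.5, 1.5]
grip_width: 0.0005
grip_force: 3.2
```

arm_command(delta_rot=[[0,0,0],[0,0,0],[0,0,0]], delta_pos=[[-0.001,0,0],[-0.002,0,0],[-0.002,0,0]], gripper=[1,1,1])

```text
time: 16.42
position: [0.4601, 0.0878, 0.0183]
tool_rot: [0.72, 0.694, 0.002, -0.0]
ft_force: [1.1, 15.2, 6.5]
grip_width: 0.0006
grip_force: 7.7
```

arm_command(delta_rot=[[0,0,0],[0,0,0],[0,0,0],[0,0,0],[0,0,0],[0,0,0],[0,0,0],[0,0,0],[0,0,0],[0,0,0],[0,0,0],[0,0,0]], delta_pos=[[0.002,0,0],[0.005,0,0],[0.01,0,0],[0.02,0,0],[0.035,0,0],[0.05,0,-0.03],[0.07,0,-0.06],[0.1,0,-0.09],[0.13,0,-0.12],[0.15,0,-0.15],[0.15,0,-0.18],[0.15,0,-0.2]], gripper=[1,1,1,1,1,1,1,1,1,1,1,1])

```text
time: 17.42
position: [0.4655, 0.2374, 0.2205]
tool_rot: [0.718, 0.696, 0.002, 0.001]
ft_force: [1.2, 0.2, -0.7]
grip_width: 0.0006
grip_force: 0.0
```

```bash
python3 -c "
from h import *
for n in ('scene','top'):
  s=viewer.camera(n);cv2.imwrite('pics/%s6.png'%n,s['pixels'])
a=cv2.imread('pics/scene6.png')[140:240,270:390];b=cv2.imread('pics/top6.png')[195:245,340:410]
f=lambda i,k:cv2.resize(i,None,fx=k,fy=k,interpolation=cv2.INTER_CUBIC)
a=f(a,3.2);b=f(b,5.8);a=cv2.copyMakeBorder(a,0,300,0,0,0)[:560];b=cv2.copyMakeBorder(b,0,560-b.shape[0],0,0,0)
cv2.imwrite('pics/z6.png',np.hstack([a,b]))"
```

```text
(no output)
```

View pics/z6.png

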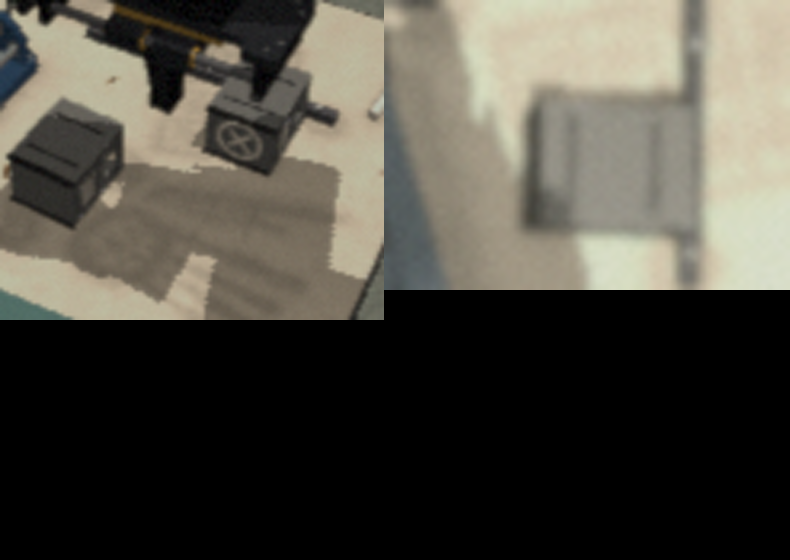

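The stamped crate lies flat with its rim flush along the rail (right panel, column ~690), and the plain crate lies short of it. Handing in.

```bash
python3 -c "
from rig import robot
print(robot.hand_in())"
```

```text
the job is handed in; nothing more can be done
None
```

I tipped both crates onto their right-hand walls and pushed the stamped one, the nearer, until its rim met the rail (about −2.3° to the rail's −2.1°); the plain one lies short of the rail, and I handed the job in at about 17.5 s of the 54 s allowed.

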